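Fit the divider and the lid to the tiffin

TASK

Take the orange divider from its drying stand and stand it in the slot of the tiffin's open upper tier, fully down on the floor, without ramming it. Then slide the teal lid down over the divider's post until it lies flat on the tiffin's rim, and leave the tumbler, the snack box and the steel bowl where they are.

Things in the scene. Friction and masses are not known exactly. Their poses are not given: they have to be found in the camera images.
- tiffin: Two-tier round steel tiffin, loose, 1.3 kg, 124 mm across, 122 mm tall; dark side latches at its +y and -y (to 73 mm from the axis, top z = 100 mm). Origin: centre of underside, z up. Lower tier closed, upper open: inner radius 58, floor at z = 65, rim (4 mm wall) at z = 122 mm. The slot for the divider runs inside along its x axis, square to the line through the latches.
- slot (a point): Centre of the upper tier's floor, 65 mm above the tiffin's underside: where the divider's origin belongs. The slot is the 8.5 mm gap between two pairs of round brass guide posts, 8 mm thick, at x = +50 and -50 mm, y = +8.25 and -8.25 mm, with domed tops 42 mm above the floor. Axes as the tiffin's.
- mouth (a point): Centre of the tiffin's mouth at rim height, 122 mm above its underside: where the lid's origin belongs.
- stand: Light wooden drying stand, fixed to the table: base 110 x 70 x 12 mm with four dark pegs 8 mm thick up to z = 48 mm at x = +-40 mm, y = +-8 mm, which hold the divider upright along the stand's x axis. Origin: centre of its underside.
- divider: Orange plastic divider, 0.12 kg, loose, at first upright in the stand: panel 108 mm long (x) x 5 thick (y) x 52 high, with a square post 14 x 14 mm (sides along x and y) on the middle of its top edge, from z = 52 to z = 107 mm, to hold it by, and a flat foot 44 (x) x 36 (y) x 5 mm under the panel's middle. Origin: centre of the lower edge; z up along the post. Either way round fits.
- post_top (a point): Top of the divider's post, 107 mm above its lower edge.
- lid: Teal hard silicone lid, 0.13 kg, loose, flat on the table at the start: disc 134 mm across, 6 mm thick, with an upright round collar in its middle (outside diameter 36 mm, from z = 6 to z = 36 mm), by which it is held. A bore of 24 mm diameter goes right through disc and collar. Origin: centre of the underside, z up.
- tumbler: Glass tumbler, 68 mm across, 100 mm tall; a bystander. Origin: centre of its underside.
- snack_box: Pink plastic snack box, closed, 91 x 131 x 46 mm; a bystander. Origin: centre of its underside.
- katori: Small steel bowl, 76 mm across, 35 mm tall; a bystander. Origin: centre of its underside.

How it is judged:
On the way, in this order (a step that is already met when the one before it is completed fails the run):
1. the divider stands upright in the tiffin's slot, between both pairs of guides, its lower edge fully down on the upper tier's floor (within 4 mm), and the fingers have let go of it (z of divider in the frame of tiffin between 0.061 and 0.069 m and horizontal distance between divider and slot below 0.008 m and angle between the x axis of divider and the x axis of tiffin, either way round below 0.1 rad and angle between divider's own z axis and vertical below 0.06 rad and contact force between the fingers and divider below 0.1 N), for 0.3 s.
2. the lid lies flat on the tiffin's rim with the divider's post standing up through its bore, and the fingers have let go of it (z of lid in the frame of tiffin between 0.118 and 0.126 m and angle between each of lid, divider's own z axis and vertical below 0.06 rad and horizontal distance between lid and mouth below 0.013 m and z of post_top in the frame of lid above 0.036 m and horizontal distance between post_top and lid below 0.01 m and z of divider in the frame of tiffin between 0.061 and 0.069 m and horizontal distance between divider and slot below 0.008 m and angle between the x axis of divider and the x axis of tiffin, either way round below 0.1 rad and contact force between the fingers and lid below 0.1 N), for 0.3 s.
At the end, for the whole second after the job is handed in: Divider in the slot: down within 4 mm, centred within 8 mm, upright within 0.06 rad, in line within 0.1 rad. Lid right way up on the rim: height within 4 mm, level within 0.06 rad, centred within 13 mm, post standing up through its bore. Tiffin upright on the table; all three at rest (z of divider in the frame of tiffin between 0.061 and 0.069 m and horizontal distance between divider and slot below 0.008 m and angle between the x axis of divider and the x axis of tiffin, either way round below 0.1 rad and angle between each of divider, lid, tiffin's own z axis and vertical below 0.06 rad and z of lid in the frame of tiffin between 0.118 and 0.126 m and horizontal distance between lid and mouth below 0.013 m and z of post_top in the frame of lid above 0.036 m and horizontal distance between post_top and lid below 0.01 m and height (world z) of tiffin below 0.005 m and linear speed of each of divider, lid, tiffin below 0.02 m/s); the robot touches nothing.
It fails at once if the glass tumbler is moved more than 40 mm from where it stood (distance of tumbler from where it was at the start of the episode above 0.04 m).
It fails at once if the pink snack box is moved more than 40 mm from where it stood (distance of snack_box from where it was at the start of the episode above 0.04 m).
It fails at once if the small steel bowl is moved more than 40 mm from where it stood (distance of katori from where it was at the start of the episode above 0.04 m).
It fails at once if the tiffin is shoved more than 40 mm from where it stood or tipped by more than 0.25 rad (distance of tiffin from where it was at the start of the episode above 0.04 m or angle between tiffin's own z axis and vertical above 0.25 rad).
It fails at once if the divider is rammed or dropped into the tiffin with more than 40 N (contact force between divider and tiffin above 40 N).
It also fails if it takes over 72 s, if anything falls off the work surface, if the arm or the gripper's body presses on something with over 40 N, if the wrist force passes 120 N, or if a joint passes its speed limit or range.

ROBOT

A 6-joint arm with a two-finger parallel gripper is mounted at the origin on the work surface. World frame = base frame: x ahead of the robot, y to its left, z up, the work surface at z = 0. Lengths are in m, angles in rad, forces in N, time in s.
With the tool pointing down it reaches from about 0.225 to 0.875 m from the base axis. Payload 3.4 kg.
Tool frame: the origin (TCP) lies at the very end of the fingers, on their centre line; the grasp point (between the pads) lies 19 mm behind it; z points along the fingers, y is the direction in which the jaws open and shut (so a half turn about z gives the same grasp; the last joint's range is limited). The gripper opens to 85 mm and grips with 20 to 120 N. Pads are 22 mm wide; open, the fingers measure 114 mm over their backs; the gripper's body (76 mm by 85 mm) begins 54 mm behind the grasp point. The pads swing forward as they close: fully open they stand 13 mm farther back than shut.
Start: joints at [-1.433, 0.276, 1.505, -0, 1.361, -0.121], TCP at [0.147, -0.556, 0.231] pointing down, gripper open.
Joint ranges: [-2.89, 2.89], [-0.75, 2.08], [0.22, 2.7], [-1.18, 4.32], [0.11, 2.71], [-2.7, 2.7]. Speed limits (rad/s): [2.57, 2.57, 3.14, 3.14, 3.14, 3.14].

INTERFACE

Orientations are given as a unit quaternion [w, x, y, z].
In Python, from rig import manip, viewer, job gives the robot as it stands.
- The arm moves only by the shell command python3 -m crank 'ROWS' [OPENING] [FORCE]. ROWS is JSON, a list of rows, each a list of 6 numbers: the shift along the tool's x, y, z in m, then the turn, a rotation vector about the tool's x, y, z in degrees. In form: [[dx, dy, dz, rx, ry, rz], ...]. A call has 1 to 20 rows; each row is the pose to reach, as a shift and turn from the pose measured when the call began, along the tool's axes at that moment; what a row does not reach only later rows make up. A row lasts 1/8 s, in which the tool goes at most 62.5 mm and 10.7 degrees, less where a joint would pass 70% of its speed; a pose out of reach is approached as far as the arm can. A call with a gripper value outside its range is refused whole. OPENING is the opening, from 0 (shut) to 1 (fully open), set as the call begins (- or left out, the last holds). The fingers move at their own pace and stop on an object; FORCE is the grip in N (left out, the last holds). Time passes only in rows, so rows that repeat a pose let the fingers close. It gives the time, the measured TCP pose, the force and the opening at its end, in the units of the state.
- manip.get_state(): the state, without advancing time (a new reading comes with each control period).
- viewer.get_image(name): name is "scene" or "side" or "wrist"; returns a dict with "frame" (420x560x3 uint8, blue, green, red), "range_z" (420x560 float32, m along the optical axis (not along the pixel's ray), 0 where there is no reading), "intrinsics" (3x3 intrinsics, pixels), "world_from_camera" (4x4, takes a point from camera to world coordinates); the wrist camera has in their place "mount" (4x4, takes a point from camera to tool coordinates, whose origin is the TCP and whose axes are the flange's). Camera axes: x right, y up, looking along -z (the intrinsics and any distortion apply to the point x, -y, -z); pixel columns grow to the right and rows downward; lengths in m; the calibration is good to about 2 mm. The wrist camera is an equidistant fisheye: a pixel r from the principal point sees the ray r / f radians off the axis. A picture is of the moment at which its call begins: read the wrist's pose just before it.
- job.sign_off(): hands the job in, once; it reports no verdict.
The state is a dict: "clock": time; "qpos": joint angles; "qd": joint speeds; "effort": joint torques, N m; "position": TCP position; "ee_rot": TCP orientation; "contact_force": force on the tool from outside, world axes, zero at the start; "moment": the same for the moment, N m; "width": finger opening in m.
Only numpy, scipy, OpenCV 4.12 (cv2) and the standard library are available. Lean on these libraries where they do the work, as an engineer would, in place of code of your own. Each camera call takes 0.05 s, during which the arm holds its last target. There are 200 camera calls.

## Working session

There is one attempt and no reset: what is moved stays moved. The work goes in short steps, Python scripts to look and compute and a shell command to move; the robot and the scene stay as the last step left them, time stands still between calls to the robot, and variables do not carry over. Pictures are saved under pics/ and viewed, about 8 in all and at most 12, crops included, and the job is handed in when it is done.

```bash
mkdir -p pics; ls; cat > h.py <<'E'
import numpy as np, cv2
from rig import manip, viewer, job
from scipy.spatial.transform import Rotation as R
def rot(q): return R.from_quat([q[1],q[2],q[3],q[0]])
def cloud(im):
    z=im["range_z"]; K=im["intrinsics"]; v,u=np.mgrid[:z.shape[0],:z.shape[1]]
    P=np.stack([(u-K[0,2])/K[0,0]*z,-(v-K[1,2])/K[1,1]*z,-z],-1)
    T=im["world_from_camera"]; W=P@T[:3,:3].T+T[:3,3]; W[z==0]=np.nan
    return W
E
python3 - <<'E'
from h import *
import pickle
d={}
for n in("scene","side"):
    im=viewer.get_image(n); d[n]=im; print(n,im["intrinsics"].tolist(),im["world_from_camera"].round(3).tolist(),[k for k in im])
    cv2.imwrite(f"pics/{n}0.png",im["frame"])
pickle.dump(d,open("im0.pkl","wb"))
s=manip.get_state(); print(s)
E
```

```text
pics
scene [[408.2510776973658, 0.0, 284.8401645126617], [0.0, 408.2510776973658, 211.18839034335187], [0.0, 0.0, 1.0]] [[-0.115, -0.628, 0.77, 1.202], [0.993, -0.087, 0.077, 0.083], [0.019, 0.773, 0.634, 0.605], [0.0, 0.0, 0.0, 1.0]] ['frame', 'range_z', 'intrinsics', 'world_from_camera']
side [[469.03380909859544, 0.0, 277.96853729625656], [0.0, 469.03380909859544, 209.29983333702555], [0.0, 0.0, 1.0]] [[0.833, 0.414, -0.367, 0.248], [-0.553, 0.635, -0.54, -0.477], [0.01, 0.653, 0.758, 0.766], [0.0, 0.0, 0.0, 1.0]] ['frame', 'range_z', 'intrinsics', 'world_from_camera']
{'clock': 0.1, 'qpos': array([-1.43299966e+00,  2.76553715e-01,  1.50600753e+00, -1.55604483e-05,
        1.36070635e+00, -1.20961473e-01]), 'qd': array([ 1.58313337e-03, -3.36295813e-04, -2.11869110e-03,  1.10199194e-03,
       -8.79327091e-04,  4.74980967e-05]), 'effort': array([ 1.22693469e-03, -4.17702591e+01, -2.46404707e+01, -1.15621915e-04,
        5.83918692e-03,  7.54261464e-06]), 'position': array([ 0.14707667, -0.55538388,  0.23051329]), 'ee_rot': array([-8.37379261e-04,  9.91641638e-01,  1.29019999e-01, -1.46569510e-05]), 'contact_force': array([ 0.74356099, -0.62453108,  0.55958861]), 'moment': array([-0.01488065, -0.0303474 ,  0.02563956]), 'width': 0.08552426943300377}
```

View pics/scene0.png

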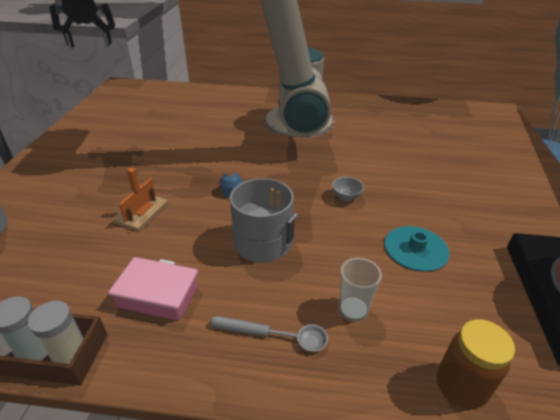

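View pics/side0.png

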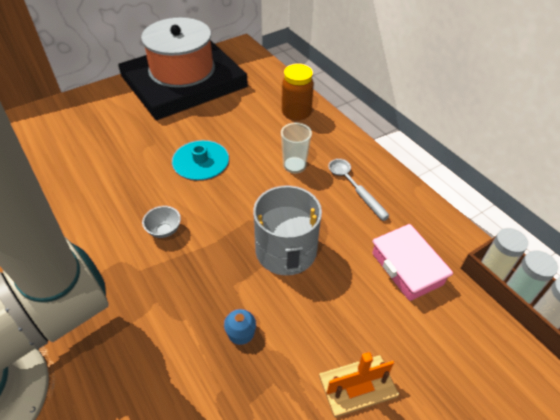

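The scene view shows the stand with the orange divider at (140,205), the tiffin at (262,220) with a latch at (291,230), and the lid at (417,247). The bowl is at (347,190), the tumbler at (358,290) and the box at (155,287). The side view shows the tiffin at (287,230), its latch at (292,258), brass posts at (313,215) and (262,218), the divider at (360,378), the lid at (200,158), and a blue pot at (240,325).

```bash
cat > m.py <<'E'
from h import *
def fitc(p):
    A=np.c_[2*p,np.ones(len(p))]; c=np.linalg.lstsq(A,(p**2).sum(1),rcond=None)[0]
    return c[:2],np.sqrt(c[2]+c[:2]@c[:2])
def measure(d,verbose=True):
  for n,im in d.items():
    W=cloud(im); hsv=cv2.cvtColor(im["frame"],cv2.COLOR_BGR2HSV); H,S,V=cv2.split(hsv)
    ok=np.isfinite(W[...,2]); z=W[...,2]
    print("==",n)
    def med(m,name):
        p=W[m&ok]
        if len(p)>3: print(name,len(p),"med",np.median(p,0).round(4),"z5/95",np.percentile(p[:,2],[5,95]).round(3))
        return p
    box=lambda u0,u1,v0,v1:(lambda m:(m.__setitem__((slice(v0,v1),slice(u0,u1)),True),m)[1])(np.zeros(z.shape,bool))
    r=dict(scene=dict(div=box(110,175,160,235),tif=box(222,305,175,265),lid=box(375,460,220,275)),
           side=dict(div=box(310,410,340,415),tif=box(245,330,180,280),lid=box(165,235,135,185)))[n]
    p=med(r["lid"]&(H>80)&(H<100)&(S>150),"lid")
    q=p[(p[:,2]<.012)]; c,w=cv2.minEnclosingCircle(q[:,:2].astype(np.float32)); print(" disc",np.round(c,4),w, "z",np.median(q[:,2]))
    q=p[p[:,2]>.03]; c,w=cv2.minEnclosingCircle(q[:,:2].astype(np.float32)); print(" collar top",np.round(c,4),w,np.median(q[:,2]))
    # tiffin rim
    q=W[r["tif"]&ok&(z>.117)&(z<.127)]; print(" rim",fitc(q[:,:2]),len(q),np.median(q[:,2]))
    p=med(r["tif"]&(H>10)&(H<30)&(S>110)&ok&(z>.07)&(z<.115),"brass")
    tc=fitc(q[:,:2])[0]
    for s in p: pass
    a=p[:,:2]-tc; th=np.arctan2(a[:,1],a[:,0]); print(" brass ang",np.histogram(np.degrees(th),12,(-180,180))[0], "r",np.percentile(np.hypot(*a.T),[10,50,90]).round(3))
    k=np.hypot(*a.T)>.03
    th2=np.angle(np.exp(2j*th[k]).mean())/2; print(" axis from brass deg",np.degrees(th2))
    lt=r["tif"]&(V<75)&ok&(z>.03)&(z<.105)
    p=W[lt]; a=p[:,:2]-tc; rr=np.hypot(*a.T); p=p[(rr>.055)&(rr<.08)]; a=p[:,:2]-tc
    if len(p): print(" latch",len(p),np.median(p,0).round(3),"ang",np.degrees(np.arctan2(*np.median(a,0)[::-1])), "z",p[:,2].max())
    # divider
    o=r["div"]&(H<14)&(S>190)&(V>110)&ok
    p=med(o,"divider")
    q=p[(p[:,2]>.015)&(p[:,2]<.06)]
    zt=p[:,2].max(); print(" ztop",zt)
    q=p[(p[:,2]>zt-.006)]; print(" post top",q.mean(0).round(4),len(q),cv2.minAreaRect(q[:,:2].astype(np.float32)))
    q=p[(p[:,2]>.025)&(p[:,2]<.075)]; print(" panel",cv2.minAreaRect(q[:,:2].astype(np.float32)))
    q2=p[(p[:,2]>zt-.062)&(p[:,2]<zt-.05)]
    c=q2[:,:2].mean(0);u,s,vt=np.linalg.svd(q2[:,:2]-c);print(" top edge dir",np.degrees(np.arctan2(vt[0,1],vt[0,0])),c,len(q2))
E
python3 - <<'E'
import pickle; from m import *
d=pickle.load(open("im0.pkl","rb")); measure(d)
# bystanders
im=d["scene"];W=cloud(im)
for n,(u,v) in dict(blue=(231,178),bowl=(347,185),box=(155,280),tumb=(358,295),tumbtop=(358,268)).items(): print(n,W[v,u].round(3))
E
```

```text
== scene
lid 1977 med [0.5654 0.2944 0.0059] z5/95 [0.004 0.033]
 disc [0.5547 0.2974] 0.06535138934850693 z 0.005671877770006217
 collar top [0.5541 0.2978] 0.018219728022813797 0.03476911191076998
 rim (array([ 0.57788578, -0.02745219]), np.float64(0.05963053870742487)) 456 0.12114986014724236
brass 68 med [ 0.5336 -0.0123  0.0914] z5/95 [0.072 0.107]
 brass ang [ 0  0  0  2  0  0  0  0  0  0 32 34] r [0.049 0.05  0.053]
 axis from brass deg -26.294210470633814
 latch 1847 [ 0.627 -0.027  0.073] ang 0.19518306280262257 z 0.10499251340987736Traceback (most recent call last):
  File "<stdin>", line 2, in <module>
  File "m.py", line 35, in measure
    zt=p[:,2].max(); print(" ztop",zt)
    return umr_maximum(a, axis, None, out, keepdims, initial, where)
ValueError: zero-size array to reduction operation maximum which has no identity
```

```bash
python3 - <<'E'
import pickle; from m import *
d=pickle.load(open("im0.pkl","rb"))
for n,pts in dict(scene=[(134,178),(133,188),(142,197),(136,205),(150,215)],side=[(365,362),(375,372),(345,380),(356,388)]).items():
    im=d[n];W=cloud(im);hsv=cv2.cvtColor(im["frame"],cv2.COLOR_BGR2HSV)
    for u,v in pts: print(n,u,v,hsv[v,u],W[v,u].round(4))
im=d["side"];c=[im["frame"][180:280,245:330],im["frame"][335:415,310:410]]
f=d["scene"]["frame"];c+=[f[175:265,222:305],f[160:235,110:175]]
o=np.zeros((600,800,3),np.uint8)
for i,x in enumerate(c): o[300*(i//2):300*(i//2)+300,400*(i%2):400*(i%2)+400]=cv2.resize(x,(400,300),interpolation=cv2.INTER_CUBIC)
cv2.imwrite("pics/crop1.png",o)
E
```

```text
scene 134 178 [ 11 185 120] [ 0.5214 -0.3124  0.0993]
scene 133 188 [ 11 182  91] [ 0.5266 -0.3177  0.076 ]
scene 142 197 [ 11 187 123] [ 0.5071 -0.3134  0.0372]
scene 136 205 [ 11 189 123] [ 0.5294 -0.3198  0.0309]
scene 150 215 [ 16 107 159] [ 0.5371 -0.2882  0.0118]
side 365 362 [ 13 255 180] [ 0.508  -0.3217  0.1153]
side 375 372 [ 12 255 150] [ 0.5365 -0.3271  0.0503]
side 345 380 [ 12 255 150] [ 0.4887 -0.3118  0.053 ]
side 356 388 [ 13 255 188] [ 0.5078 -0.3229  0.016 ]
```

View pics/crop1.png

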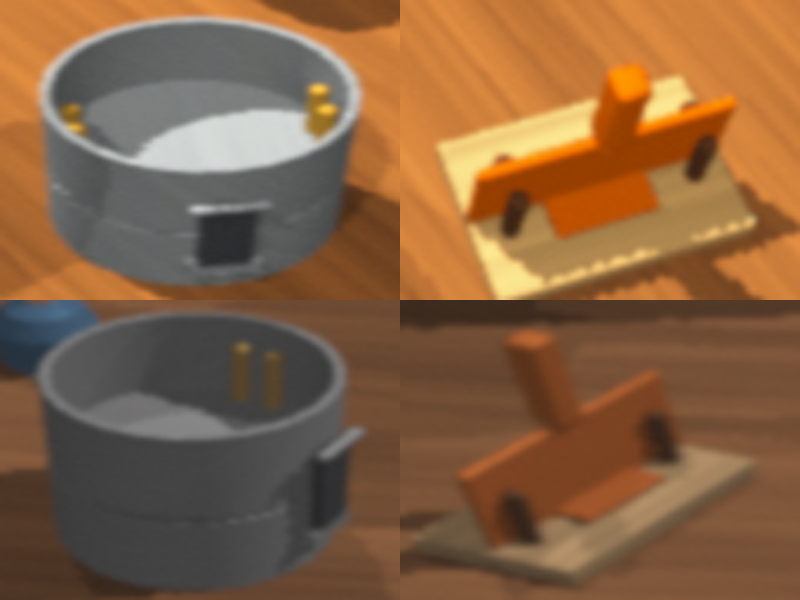

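```bash
sed -i 's/(H<14)&(S>190)&(V>110)/(H>6)\&(H<15)\&(S>(150 if n=="scene" else 235))\&(z>.0)/' m.py; cat >> h.py <<'E'
def ray(im,u,v,z):
    K=im["intrinsics"];T=im["world_from_camera"]
    d=T[:3,:3]@np.array([(u-K[0,2])/K[0,0],-(v-K[1,2])/K[1,1],-1]); o=T[:3,3]
    return o+d*(z-o[2])/d[2]
E
python3 - <<'E'
import pickle; from m import *
d=pickle.load(open("im0.pkl","rb")); measure(d)
for n,l in dict(side=[(312.6,209.3),(314.3,216),(260.3,215.7),(260.9,222.3)],scene=[(272.2,189.1),(278.4,191.8)]).items():
    for p in l: print(n,p,ray(d[n],*p,.107).round(4))
# brass centroid per view, post top by rays
for n,(u0,u1,v0,v1) in dict(scene=(110,175,160,235),side=(310,410,340,415)).items():
    im=d[n];hsv=cv2.cvtColor(im["frame"],cv2.COLOR_BGR2HSV)
    W=cloud(im)
    for nm,(u,v) in dict(blue=(231,178),bowl=(347,185),box=(155,280),tumb=(358,295),tumbtop=(358,268)).items():
        if n=="scene": print(nm,W[v,u].round(3))
# crops of divider: top face corners / panel top edge ends (crop coords)
S=lambda x,y:(310+x/4.0,335+y/3.75)
C=lambda x,y:(110+x*65/400,160+y*75/300)
print("post top side",ray(d["side"],*S(629,0) if 0 else S(629-400,80),.119), "scene",ray(d["scene"],*C(531-400,338-300),.119))
print("panel ends side z.064",ray(d["side"],*S(480-400,178),.064),ray(d["side"],*S(735-400,102),.064))
print("panel ends scene",ray(d["scene"],*C(462-400,478-300),.064),ray(d["scene"],*C(658-400,375-300),.064))
E
```

```text
== scene
lid 1977 med [0.5654 0.2944 0.0059] z5/95 [0.004 0.033]
 disc [0.5547 0.2974] 0.06535138934850693 z 0.005671877770006217
 collar top [0.5541 0.2978] 0.018219728022813797 0.03476911191076998
 rim (array([ 0.57788578, -0.02745219]), np.float64(0.05963053870742487)) 456 0.12114986014724236
brass 68 med [ 0.5336 -0.0123  0.0914] z5/95 [0.072 0.107]
 brass ang [ 0  0  0  2  0  0  0  0  0  0 32 34] r [0.049 0.05  0.053]
 axis from brass deg -26.294210470633814
 latch 1847 [ 0.627 -0.027  0.073] ang 0.19518306280262257 z 0.10499251340987736
divider 981 med [ 0.5232 -0.3158  0.0462] z5/95 [0.012 0.11 ]
 ztop 0.121941565914293
 post top [ 0.521  -0.3167  0.1188] 28 ((0.5204112529754639, -0.31658926606178284), (0.010502423159778118, 0.01191036868840456), 75.2005615234375)
 panel ((0.5205397009849548, -0.3150385916233063), (0.015664298087358475, 0.10883210599422455), 74.93834686279297)
 top edge dir -16.562663591221803 [ 0.52442746 -0.31805486] 118
== side
lid 1679 med [0.5448 0.2877 0.0041] z5/95 [0.002 0.031]
 disc [0.5506 0.2955] 0.06690681725740433 z 0.0038738529799887678
 collar t
[... 814 characters left out ...]
52] 135
side (312.6, 209.3) [ 0.6209 -0.0424  0.107 ]
side (314.3, 216) [ 0.6139 -0.0572  0.107 ]
side (260.3, 215.7) [ 0.5314 -0.0026  0.107 ]
side (260.9, 222.3) [ 0.524  -0.0164  0.107 ]
scene (272.2, 189.1) [ 0.53   -0.0123  0.107 ]
scene (278.4, 191.8) [0.5374 0.0015 0.107 ]
blue [ 0.422 -0.126  0.05 ]
bowl [0.367 0.151 0.019]
box [ 0.747 -0.192  0.046]
tumb [0.762 0.161 0.079]
tumbtop [0.703 0.163 0.08 ]
post top side [ 0.51467636 -0.31794918  0.119     ] scene [ 0.51871276 -0.31509106  0.119     ]
panel ends side z.064 [ 0.46383433 -0.30487661  0.064     ] [ 0.56544122 -0.33419828  0.064     ]
panel ends scene [ 0.57121252 -0.33007329  0.064     ] [ 0.47095938 -0.29865457  0.064     ]
```

```bash
cat > go.py <<'E'
import sys; from h import *
# go.py x y z yaw_of_tool_y(deg): prints row
x,y,z,a=map(float,sys.argv[1:5]); s=manip.get_state(); Rt=rot(s["ee_rot"])
d=Rt.inv().apply(np.array([x,y,z])-s["position"])
a=np.radians(a); ty=np.array([np.cos(a),np.sin(a),0]); tz=np.array([0,0,-1.]); G=R.from_matrix(np.c_[np.cross(ty,tz),ty,tz])
print("row",d.round(4).tolist(),(Rt.inv()*G).as_rotvec(degrees=True).round(2).tolist(),"t",s["clock"],"pos",s["position"].round(4),"tooly",np.degrees(np.arctan2(*Rt.as_matrix()[:2,1][::-1])).round(2),"q",s["qpos"].round(2),"F",s["contact_force"].round(1),"w",round(s["width"],4))
E
python3 go.py 0.517 -0.317 0.24 -106.5
```

```text
row [0.4186, -0.1358, -0.0092] [-0.1, 0.02, 31.33] t 0.1 pos [ 0.1471 -0.5554  0.2305] tooly -75.17 q [-1.43  0.28  1.51 -0.    1.36 -0.12] F [ 0.7 -0.6  0.6] w 0.0855
```

```bash
python3 -m crank '[[0.419,-0.136,-0.009,-0.1,0,31.3],[0.419,-0.136,-0.009,-0.1,0,31.3],[0.419,-0.136,-0.009,-0.1,0,31.3],[0.419,-0.136,-0.009,-0.1,0,31.3],[0.419,-0.136,-0.009,-0.1,0,31.3],[0.419,-0.136,-0.009,-0.1,0,31.3],[0.419,-0.136,-0.009,-0.1,0,31.3],[0.419,-0.136,-0.009,-0.1,0,31.3],[0.419,-0.136,-0.009,-0.1,0,31.3],[0.419,-0.136,-0.009,-0.1,0,31.3]]' 1 40
python3 go.py 0.517 -0.317 0.24 -106.5
python3 - <<'E'
from h import *; import pickle
im=viewer.get_image("wrist"); im["state"]=manip.get_state(); pickle.dump(im,open("w1.pkl","wb"))
cv2.imwrite("pics/w1.png",im["frame"]); print(im["intrinsics"],im["mount"].round(4))
E
```

```text
clock: 1.35
position: [0.5159, -0.3176, 0.2396]
ee_rot: [0.0, 0.99, -0.144, -0.001]
contact_force: [-0.5, 0.7, -0.1]
width: 0.0856
row [0.0009, -0.0009, -0.0004] [0.05, 0.09, -0.04] t 1.35 pos [ 0.5159 -0.3176  0.2396] tooly -106.54 q [-0.67  0.32  1.42 -0.    1.4   1.19] F [-0.5  0.7 -0.1] w 0.0856
[[325.1922621    0.         278.11999897]
 [  0.         325.1922621  212.28837252]
 [  0.           0.           1.        ]] [[ 5.000e-04  9.654e-01  2.606e-01  6.500e-02]
 [ 1.000e+00 -5.000e-04  1.000e-04  4.000e-04]
 [ 3.000e-04  2.606e-01 -9.654e-01 -1.440e-01]
 [ 0.000e+00  0.000e+00  0.000e+00  1.000e+00]]
```

View pics/w1.png

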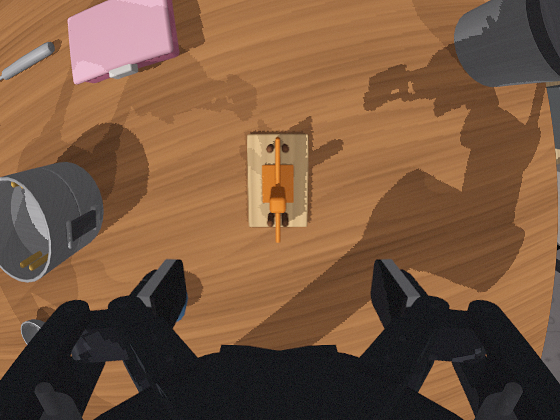

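The wrist view shows the stand square in the picture. The post top is at about (278,190–210), on the jaw centre line, and the panel runs vertically along u≈278.

```bash
cat >> h.py <<'E'
def wrays(im,uv):
    K=im["intrinsics"]; uv=np.atleast_2d(np.asarray(uv,float)); p=(uv-[K[0,2],K[1,2]])/K[0,0]
    r=np.hypot(*p.T); s=np.where(r>1e-9,np.sin(r)/np.maximum(r,1e-9),1)
    c=np.c_[p[:,0]*s,-p[:,1]*s,-np.cos(r)]; M=im["mount"]; st=im["state"]; Rt=rot(st["ee_rot"])
    return Rt.apply(M[:3,3])+st["position"], Rt.apply(c@M[:3,:3].T)
def wray(im,uv,z):
    o,d=wrays(im,uv); return o+d*((z-o[2])/d[:,2])[:,None]
def wcloud(im):
    z=im["range_z"]; v,u=np.mgrid[:z.shape[0],:z.shape[1]]; o,d=wrays(im,np.c_[u.ravel(),v.ravel()])
    ax=rot(im["state"]["ee_rot"]).apply(-im["mount"][:3,2]); k=z.ravel()/(d@ax)
    W=(o+d*k[:,None]); W[z.ravel()==0]=np.nan; return W.reshape(*z.shape,3)
E
python3 - <<'E'
from h import *; import pickle
im=pickle.load(open("w1.pkl","rb"));W=wcloud(im);f=im["frame"];hsv=cv2.cvtColor(f,cv2.COLOR_BGR2HSV);H,S,V=cv2.split(hsv)
m=(H>5)&(H<16)&(S>190)&(V>110); b=np.zeros_like(m); b[130:250,240:315]=1; m&=b
print("range table",W[60,350].round(4),W[280,300].round(4))
p=W[m]; p=p[np.isfinite(p[:,2])]; print(len(p),np.percentile(p[:,2],[1,50,99]).round(3))
t=p[p[:,2]>.114]; print("top",len(t),t.mean(0).round(4),cv2.minAreaRect(t[:,:2].astype(np.float32)))
e=p[(p[:,2]>.058)&(p[:,2]<.070)]; c=e[:,:2].mean(0); vt=np.linalg.svd(e[:,:2]-c)[2]; print("edge",len(e),c.round(4),np.degrees(np.arctan2(vt[0,1],vt[0,0])),cv2.minAreaRect(e[:,:2].astype(np.float32)), e[:,2].mean())
# ray: top face
vs,us=np.nonzero(m&(W[...,2]>.114)); print("top px",us.min(),us.max(),vs.min(),vs.max()); print(wray(im,[[(us.min()+us.max())/2,(vs.min()+vs.max())/2]],.119))
# tiffin
lab=W[...,2]; r=(lab>.118)&(lab<.126)&(S<60); r[:, 110:]=0; q=W[r]; 
A=np.c_[2*q[:,:2],np.ones(len(q))]; s=np.linalg.lstsq(A,(q[:,:2]**2).sum(1),rcond=None)[0]; print("rim",s[:2],np.sqrt(s[2]+s[:2]@s[:2]),len(q))
E
```

```text
range table [ 0.6324 -0.441   0.0021] [ 0.3825 -0.3087  0.0019]
1271 [0.017 0.019 0.121]
top 218 [ 0.5165 -0.318   0.1199] ((0.5157336592674255, -0.3177260756492615), (0.012645810842514038, 0.013430504128336906), 73.55127716064453)
edge 243 [ 0.5222 -0.32  ] 163.40526514153464 ((0.5169486999511719, -0.31631171703338623), (0.009778793901205063, 0.1058574840426445), 71.57022857666016) 0.06526327600652239
top px 270 285 196 212
[[ 0.51636938 -0.31793041  0.119     ]]
rim [ 0.5737529  -0.02870347] 0.059510075707884115 891
```

```bash
python3 -m crank '[[0.0005,-0.0005,0.06,0,0.1,0],[0.0005,-0.0005,0.11,0,0.1,0],[0.0005,-0.0005,0.145,0,0.1,0],[0.0005,-0.0005,0.16,0,0.1,0],[0.0005,-0.0005,0.16,0,0.1,0]]'
python3 go.py 0.5163 -0.3178 0.08 -106.55
python3 -m crank '[[0,0,0,0,0,0],[0,0,0,0,0,0],[0,0,0,0,0,0],[0,0,0,0,0,0],[0,0,0,0,0,0],[0,0,0,0,0,0]]' 0 40
python3 go.py 0.5163 -0.3178 0.08 -106.55
```

```text
clock: 2.02
position: [0.5154, -0.3182, 0.0794]
ee_rot: [0.0, 0.989, -0.145, -0.0]
contact_force: [-1.1, -0.2, 0.2]
width: 0.0855
row [0.0008, -0.0006, -0.0006] [0.02, 0.03, -0.11] t 2.025 pos [ 0.5154 -0.3182  0.0794] tooly -106.66 q [-0.67  0.44  1.66 -0.    1.05  1.19] F [-1.1 -0.2  0.2] w 0.0855
clock: 2.78
position: [0.5157, -0.3182, 0.0799]
ee_rot: [0.0, 0.989, -0.145, 0.0]
contact_force: [-0.6, 1.1, 4.4]
width: 0.0133
row [0.0005, -0.0005, -0.0001] [0.03, -0.01, -0.11] t 2.775 pos [ 0.5157 -0.3182  0.0799] tooly -106.66 q [-0.67  0.44  1.66 -0.    1.05  1.19] F [-0.6  1.1  4.4] w 0.0133
```

```bash
python3 -m crank '[[0,0,-0.02,0,0,0],[0,0,-0.06,0,0,0],[0,0,-0.11,0,0,0],[0,0,-0.155,0,0,0],[0,0,-0.155,0,0,0]]'
python3 go.py 0.457 0.027 0.235 -115.3
```

```text
clock: 3.4
position: [0.5174, -0.3194, 0.2387]
ee_rot: [0.002, 0.989, -0.145, 0.003]
contact_force: [-0.2, 0.6, -0.7]
width: 0.0134
row [-0.1572, -0.3146, 0.0014] [0.17, -0.45, 8.65] t 3.4 pos [ 0.5174 -0.3194  0.2387] tooly -106.65 q [-0.67  0.32  1.43 -0.    1.39  1.19] F [-0.2  0.6 -0.7] w 0.0134
```

```bash
python3 -m crank '[[-0.02,-0.04,0.001,0.2,-0.5,2],[-0.045,-0.09,0.001,0.2,-0.5,4],[-0.07,-0.14,0.001,0.2,-0.5,6],[-0.095,-0.19,0.001,0.2,-0.5,8.6],[-0.12,-0.24,0.001,0.2,-0.5,8.6],[-0.145,-0.29,0.001,0.2,-0.5,8.6],[-0.157,-0.315,0.001,0.2,-0.5,8.6],[-0.157,-0.315,0.001,0.2,-0.5,8.6],[-0.157,-0.315,0.001,0.2,-0.5,8.6]]'
python3 go.py 0.457 0.027 0.235 -115.3
python3 - <<'E'
from h import *; import pickle
st=manip.get_state();im=viewer.get_image("wrist"); im["state"]=st; pickle.dump(im,open("w2.pkl","wb"))
o=cv2.resize(im["frame"],(784,588),interpolation=cv2.INTER_CUBIC);cv2.imwrite("pics/w2.png",o)
E
```

```text
clock: 4.53
position: [0.4569, 0.0268, 0.2345]
ee_rot: [0.0, 0.976, -0.218, -0.001]
contact_force: [-0.1, 0.0, -0.8]
width: 0.0134
row [-0.0, -0.0003, -0.0006] [0.06, 0.13, 0.06] t 4.525 pos [0.4569 0.0268 0.2345] tooly -115.24 q [-0.09  0.1   1.73 -0.    1.32  1.92] F [-0.1  0.  -0.8] w 0.0134
```

View pics/w2.png

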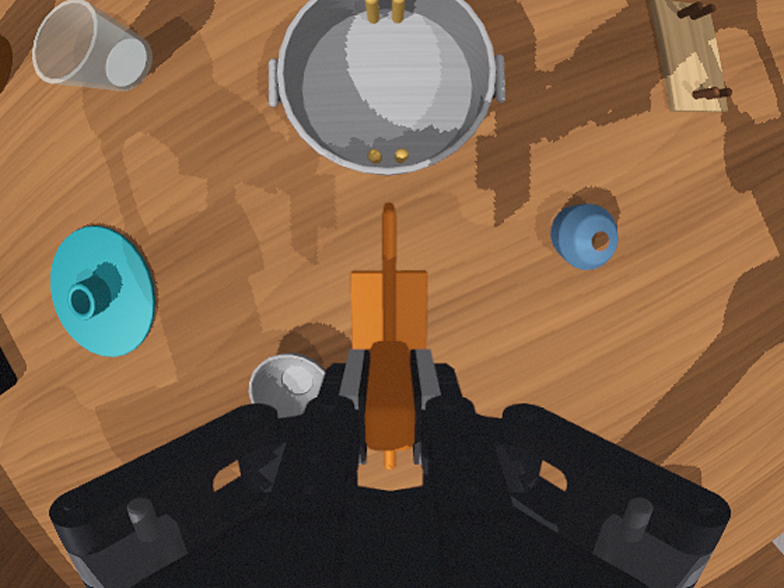

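Wrist view (×1.4): the near guide tops are at (376,155) and (401,155), with the far ones at the top edge at (372,5) and (398,5). The latches are at (273,83) and (501,78). The held panel is straight along u≈389, its front end at (389,204) and its foot level. I'll compute the offsets.

```bash
python3 - <<'E'
from h import *; import pickle
im=pickle.load(open("w2.pkl","rb"));W=wcloud(im);f=im["frame"];hsv=cv2.cvtColor(f,cv2.COLOR_BGR2HSV);H,S,V=cv2.split(hsv);Z=W[...,2]
st=im["state"];Rt=rot(st["ee_rot"]);tool=lambda P:Rt.inv().apply(P-st["position"])
fit=lambda q:np.linalg.lstsq(np.c_[2*q[:,:2],np.ones(len(q))],(q[:,:2]**2).sum(1),rcond=None)[0]
r=(Z>.118)&(Z<.127)&(S<70); r[135:]=0; r[:,:190]=0; r[:,360:]=0; q=W[r]; s=fit(q); c=s[:2]; print("rim",c,np.sqrt(s[2]+c@c),len(q),"tool",tool(np.array([*c,.122])))
g=(H>12)&(H<35)&(S>100); g[125:]=0; g[:,250:]&=True; g[:,:240]=0; g[:,310:]=0
n,l,stt,cen=cv2.connectedComponentsWithStats(g.astype(np.uint8))
for i in range(1,n):
    if stt[i,4]>6: print("brass",stt[i],cen[i].round(1),wray(im,[cen[i]],.107).round(4),"tool",tool(wray(im,[cen[i]],.107)).round(4))
L=(Z>.085)&(Z<.108)&(S<90); L[120:]=0; d=np.hypot(W[...,0]-c[0],W[...,1]-c[1]); L&=(d>.063)&(d<.08)
p=W[L][:,:2]-c; sg=p@np.array([np.cos(1.12),np.sin(1.12)])
a,b=p[sg>0].mean(0),p[sg<0].mean(0); print("latch",(sg>0).sum(),(sg<0).sum(),a,b,"dir",np.degrees(np.arctan2(*(a-b)[::-1])))
# divider in tool
m=(H>5)&(H<16)&(S>170)&(V>70); m[:140]=0; m[260:]=0;m[:,240:]&=True; m[:,:245]=0;m[:,310:]=0
P=tool(W[m]); P=P[np.isfinite(P[:,0])]
e=P[(P[:,2]>.008)&(P[:,2]<.024)]; print("panel top z",np.median(e[:,2]), "x",e[:,0].min(),e[:,0].max(),"y",np.median(e[:,1]),"slope deg",np.degrees(np.polyfit(e[:,0],e[:,1],1)[0]),"z slope",np.degrees(np.polyfit(e[:,0],e[:,2],1)[0]),len(e))
k=P[(P[:,2]>.055)]; print("foot z",np.percentile(k[:,2],[5,50,95]),"x",k[:,0].min(),k[:,0].max(),"y",k[:,1].min(),k[:,1].max(),"roll",np.degrees(np.polyfit(k[:,1],k[:,2],1)[0]))
E
```

```text
rim [ 0.57315825 -0.02642588] 0.05919050216004405 1935 tool [ 0.12809065 -0.00158928  0.11216587]
brass [261   0  10  17 137] [265.7   7.3] [[ 0.6139 -0.0364  0.107 ]] tool [[ 0.1693 -0.0099  0.1271]]
brass [280   0  10  16 132] [283.8   6.9] [[ 0.6077 -0.0503  0.107 ]] tool [[0.1696 0.0052 0.1271]]
brass [263 106  10  11  77] [267.3 111.3] [[0.5306 0.0012 0.107 ]] tool [[ 0.0778 -0.0084  0.1273]]
brass [282 106  10  10  77] [286.4 110.5] [[ 0.5244 -0.0133  0.107 ]] tool [[0.0784 0.0073 0.1273]]
brass [240 117  28   8  94] [248.2 122. ] [[0.5293 0.0193 0.107 ]] tool [[ 0.069  -0.0242  0.1273]]
brass [287 118  23   7  78] [301.9 122.2] [[ 0.5102 -0.0208  0.107 ]] tool [[0.0688 0.0201 0.1273]]
latch 229 233 [0.02772946 0.06358701] [-0.02881085 -0.06316601] dir 65.95993517573145
panel top z 0.014734205189294833 x 0.004692424620788159 0.053721964718070656 y 0.0004599512942797551 slope deg -0.5966594339235257 z slope 2.5912143279348614 956
foot z [0.06038361 0.06142106 0.06262794] x -0.08263510422132066 0.05370137494856855 y -0.033208031942622326 0.032429484541804235 roll -20.60277639655039
```

```bash
python3 -m crank '[[0.03,-0.0005,0,0,0.1,-0.3],[0.07,-0.001,0,0,0.1,-0.6],[0.105,-0.002,0,0,0.1,-0.9],[0.128,-0.0022,0,0,0.1,-0.9],[0.128,-0.0022,0.02,0,0.1,-0.9],[0.128,-0.0022,0.03,0,0.1,-0.9],[0.128,-0.0022,0.03,0,0.1,-0.9]]'
python3 - <<'E'
from h import *; import pickle
st=manip.get_state();im=viewer.get_image("wrist"); im["state"]=st; pickle.dump(im,open("w3.pkl","wb"))
o=cv2.resize(im["frame"][100:310,180:380],None,fx=2.8,fy=2.8,interpolation=cv2.INTER_CUBIC);cv2.imwrite("pics/w3.png",o)
print(st["position"],st["contact_force"])
E
```

```text
clock: 5.45
position: [0.5729, -0.0269, 0.2032]
ee_rot: [0.0, 0.977, -0.212, -0.002]
contact_force: [-0.4, 0.6, -1.0]
width: 0.0134
[ 0.57293161 -0.02687968  0.20322652] [-0.41518665  0.60314305 -0.96039867]
```

View pics/w3.png

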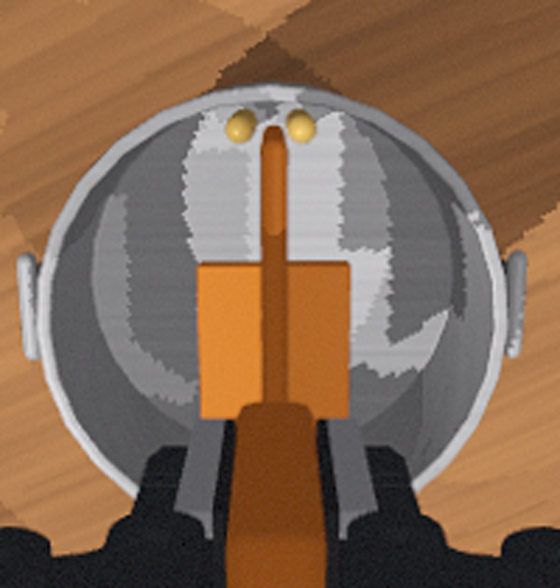

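The guides are at crop (240,127) and (301,127), and the panel's front end is centred at about (273,130), so they are nearly in line. I'll turn that into mm.

```bash
python3 - <<'E'
from h import *; import pickle
im=pickle.load(open("w3.pkl","rb"));W=wcloud(im);f=im["frame"];hsv=cv2.cvtColor(f,cv2.COLOR_BGR2HSV);H,S,V=cv2.split(hsv);Z=W[...,2]
st=im["state"];Rt=rot(st["ee_rot"]);tool=lambda P:Rt.inv().apply(P-st["position"])
g=(H>15)&(H<35)&(S>90); g[160:]=0; g[:132]=0; g[:,:255]=0; g[:,300:]=0
n,l,stt,cen=cv2.connectedComponentsWithStats(g.astype(np.uint8))
for i in range(1,n):
    if stt[i,4]>6: print("brass",stt[i],"tool",tool(wray(im,[cen[i]],.106)).round(4))
fit=lambda q:np.linalg.lstsq(np.c_[2*q[:,:2],np.ones(len(q))],(q[:,:2]**2).sum(1),rcond=None)[0]
r=(Z>.118)&(Z<.127)&(S<70); r[285:]=0; r[:,:185]=0; r[:,370:]=0; q=W[r]; s=fit(q); c=s[:2]; print("rim",c,np.sqrt(s[2]+c@c),len(q),"tool",tool(np.array([*c,.122])))
d=np.hypot(W[...,0]-c[0],W[...,1]-c[1]); L=(Z>.085)&(Z<.108)&(S<90)&(d>.063)&(d<.08); L[250:]=0
p=W[L][:,:2]-c; sg=p@np.array([np.cos(1.12),np.sin(1.12)])
a,b=p[sg>0].mean(0),p[sg<0].mean(0); dr=np.degrees(np.arctan2(*(a-b)[::-1]));print("latch",len(p),"dir",dr,"tool y",np.degrees(np.arctan2(*Rt.as_matrix()[:2,1][::-1]))+180)
# panel top edge rows: darker orange strip mid per row
top=st["position"][2]-.0150
o=(H>4)&(H<16)&(S>170); rows=range(150,192,3)
pts=[]
for v in rows:
    u=np.nonzero(o[v,255:300])[0]+255; pts.append([(u.min()+u.max())/2,v])
T=tool(wray(im,pts,top)); print(np.c_[np.array(pts),T[:,:2]].round(4)); k=np.polyfit(T[:,0],T[:,1],1); print("slope deg",np.degrees(k[0]),"y0",k[1])
F=tool(W[o]); F=F[(F[:,2]>.05)&(F[:,2]<.07)&(abs(F[:,1])<.022)&(abs(F[:,0])<.03)]; A=np.linalg.lstsq(np.c_[F[:,:2],np.ones(len(F))],F[:,2],rcond=None)[0]; print("foot plane slope x,y deg, z",np.degrees(A[:2]),A[2],len(F),F.min(0),F.max(0))
E
```

```text
brass [261 139  11  12  98] tool [[ 0.0517 -0.0087  0.0971]]
brass [282 139  11  12  97] tool [[0.0517 0.0071 0.0971]]
rim [ 0.57424454 -0.02695456] 0.05915885087472425 2428 tool [ 0.00145112 -0.00060108  0.08122198]
latch 486 dir 65.9489047245057 tool y 65.54559514772369
[[ 2.770e+02  1.500e+02  5.360e-02 -0.000e+00]
 [ 2.770e+02  1.530e+02  5.210e-02 -0.000e+00]
 [ 2.775e+02  1.560e+02  5.060e-02  2.000e-04]
 [ 2.775e+02  1.590e+02  4.910e-02  2.000e-04]
 [ 2.775e+02  1.620e+02  4.760e-02  2.000e-04]
 [ 2.775e+02  1.650e+02  4.620e-02  2.000e-04]
 [ 2.775e+02  1.680e+02  4.470e-02  2.000e-04]
 [ 2.775e+02  1.710e+02  4.320e-02  2.000e-04]
 [ 2.775e+02  1.740e+02  4.170e-02  2.000e-04]
 [ 2.775e+02  1.770e+02  4.020e-02  2.000e-04]
 [ 2.775e+02  1.800e+02  3.870e-02  2.000e-04]
 [ 2.775e+02  1.830e+02  3.720e-02  2.000e-04]
 [ 2.775e+02  1.860e+02  3.560e-02  2.000e-04]
 [ 2.775e+02  1.890e+02  3.410e-02  2.000e-04]]
slope deg -0.49844598965978854 y0 0.0005502260585687667
foot plane slope x,y deg, z [0.24769797 0.16951686] 0.06138724956795812 2332 [-0.01659212 -0.01760841  0.05846589] [0.02180313 0.017554   0.0635054 ]
```

```bash
python3 -m crank '[[0.0015,-0.0009,0,0,0.2,-0.2],[0.0015,-0.0009,0.008,0,0.2,-0.2],[0.0015,-0.0009,0.016,0,0.2,-0.2],[0.0015,-0.0009,0.022,0,0.2,-0.2],[0.0015,-0.0009,0.026,0,0.2,-0.2],[0.0015,-0.0009,0.029,0,0.2,-0.2],[0.0015,-0.0009,0.032,0,0.2,-0.2],[0.0015,-0.0009,0.034,0,0.2,-0.2]]'
python3 go.py 0.5742 -0.027 0.1314 -114.05
```

```text
clock: 6.5
position: [0.5752, -0.0266, 0.17]
ee_rot: [0.001, 0.978, -0.21, 0.001]
contact_force: [-0.6, 0.1, -1.8]
width: 0.0135
row [-0.0008, 0.0007, 0.0386] [0.06, -0.15, -0.19] t 6.5 pos [ 0.5752 -0.0266  0.17  ] tooly -114.24 q [-0.17  0.32  1.6  -0.    1.22  1.83] F [-0.6  0.1 -1.8] w 0.0135
```

```bash
python3 -m crank '[[-0.0003,0,0.004,0,0,-0.1],[-0.0003,0,0.008,0,0,-0.1],[-0.0003,0,0.012,0,0,-0.1],[-0.0003,0,0.017,0,0,-0.1],[-0.0003,0,0.022,0,0,-0.1],[-0.0003,0,0.027,0,0,-0.1],[-0.0003,0,0.031,0,0,-0.1],[-0.0003,0,0.033,0,0,-0.1]]'
python3 go.py 0.5742 -0.027 0.1314 -114.05
```

```text
clock: 7.5
position: [0.5748, -0.0265, 0.1367]
ee_rot: [0.001, 0.978, -0.209, 0.001]
contact_force: [0.7, -0.3, -1.7]
width: 0.013
row [-0.0004, 0.0007, 0.0053] [0.07, -0.12, -0.09] t 7.5 pos [ 0.5748 -0.0265  0.1367] tooly -114.14 q [-0.17  0.34  1.65 -0.    1.14  1.83] F [ 0.7 -0.3 -1.7] w 0.013
```

No contact forces so far, so I'll feel for the floor in 1 mm steps.

```bash
python3 -m crank '[[0,0,0.0015,0,0,0],[0,0,0.0025,0,0,0],[0,0,0.0035,0,0,0],[0,0,0.0035,0,0,0]]'
python3 -m crank '[[0,0,0.0008,0,0,0],[0,0,0.0015,0,0,0],[0,0,0.0015,0,0,0]]'

```

```text
clock: 8.0
position: [0.5749, -0.0265, 0.1332]
ee_rot: [0.001, 0.978, -0.209, 0.001]
contact_force: [0.4, 0.1, -0.7]
width: 0.0133
clock: 8.38
position: [0.5751, -0.0265, 0.1328]
ee_rot: [0.001, 0.978, -0.209, 0.002]
contact_force: [-1.0, 0.8, 4.4]
width: 0.0135
```

```bash
python3 -m crank '[[0,0,0,0,0,0],[0,0,0,0,0,0],[0,0,0,0,0,0],[0,0,0,0,0,0]]' 0.5
python3 -m crank '[[0,0,-0.02,0,0,0],[0,0,-0.06,0,0,0],[0,0,-0.1,0,0,0],[-0.05,0,-0.12,0,0,0],[-0.1,0,-0.12,0,0,0],[-0.1,0,-0.12,0,0,0]]' 0.9
python3 - <<'E'
from h import *; import pickle
st=manip.get_state();im=viewer.get_image("wrist"); im["state"]=st; pickle.dump(im,open("w4.pkl","wb"))
im2=viewer.get_image("scene"); pickle.dump(im2,open("s4.pkl","wb"))
o=np.zeros((420,760,3),np.uint8);o[:,:420]=im["frame"][:,70:490]
o[:300,420:]=cv2.resize(im2["frame"][120:270,200:370],(340,300),interpolation=cv2.INTER_CUBIC);cv2.imwrite("pics/w4.png",o)
print(st["position"],st["contact_force"],st["clock"])
E
```

```text
clock: 8.88
position: [0.5751, -0.0266, 0.1327]
ee_rot: [0.001, 0.978, -0.209, 0.001]
contact_force: [0.5, -0.1, -0.2]
width: 0.0426
clock: 9.62
position: [0.4802, 0.0159, 0.2528]
ee_rot: [0.001, 0.978, -0.208, 0.001]
contact_force: [1.2, -0.6, -0.7]
width: 0.0767
[0.48015106 0.01587882 0.25281779] [ 1.15954871 -0.60983602 -0.7060102 ] 9.625
```

View pics/w4.png

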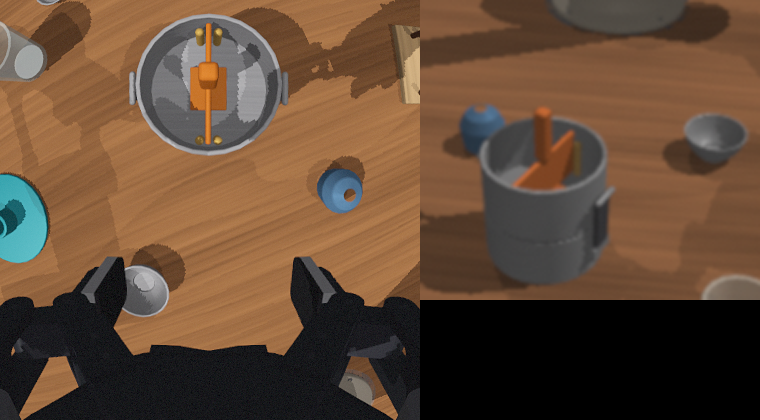

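The divider stands in the slot between all four guides, post upright. In the left panel the post top is at (208,74) and the ends lie between the guides. I'll measure it and work out the move to the lid.

```bash
cat > post.py <<'E'
from h import *
def post(im):
    W=wcloud(im);hsv=cv2.cvtColor(im["frame"],cv2.COLOR_BGR2HSV);H,S,V=cv2.split(hsv);Z=W[...,2]
    o=(H>4)&(H<16)&(S>170)&(np.hypot(W[...,0]-.575,W[...,1]+.027)<.06)
    for nm,a,b in(("post top",.165,.18),("panel top",.112,.122),("foot",.06,.078)):
        p=W[o&(Z>a)&(Z<b)]; 
        if len(p)>5: print(nm,len(p),((p.min(0)+p.max(0))/2).round(4),"z med",np.median(p[:,2]).round(4),"mean",p.mean(0).round(4))
    p=W[o&(Z>.11)&(Z<.122)][:,:2]; c=p.mean(0); vt=np.linalg.svd(p-c)[2]; print("panel dir",np.degrees(np.arctan(vt[0,1]/vt[0,0])))
    vs,us=np.nonzero(o&(Z>.166)); print("post top ray",wray(im,[[(us.min()+us.max())/2,(vs.min()+vs.max())/2]],.172))
    r=(Z>.118)&(Z<.127)&(S<70)&(np.hypot(W[...,0]-.575,W[...,1]+.027)<.08);q=W[r][:,:2];A=np.linalg.lstsq(np.c_[2*q,np.ones(len(q))],(q**2).sum(1),rcond=None)[0];print("rim",A[:2])
E
python3 - <<'E'
from post import *; import pickle
post(pickle.load(open("w4.pkl","rb")))
E
python3 go.py 0.473 0.252 0.2 -60
```

```text
post top 396 [ 0.5746 -0.0266  0.1701] z med 0.1728 mean [ 0.5742 -0.0266  0.1725]
panel top 464 [ 0.575  -0.0268  0.1179] z med 0.118 mean [ 0.5719 -0.0256  0.118 ]
foot 956 [ 0.5641 -0.0266  0.0692] z med 0.0714 mean [ 0.5714 -0.0253  0.0714]
panel dir -23.987307742855144
post top ray [[ 0.57428681 -0.02662598  0.172     ]]
rim [ 0.57347476 -0.02661833]
row [-0.1071, -0.2123, 0.0521] [0.17, -0.24, -54.11] t 9.725 pos [0.4838 0.0146 0.2527] tooly -114.11 q [-0.11  0.12  1.65 -0.    1.36  1.88] F [ 0.3 -1.1 -0. ] w 0.0769
```

```bash
python3 -m crank '[[-0.107,-0.212,0.052,0,0,-54],[-0.107,-0.212,0.052,0,0,-54],[-0.107,-0.212,0.052,0,0,-54],[-0.107,-0.212,0.052,0,0,-54],[-0.107,-0.212,0.052,0,0,-54],[-0.107,-0.212,0.052,0,0,-54],[-0.107,-0.212,0.052,0,0,-54],[-0.107,-0.212,0.052,0,0,-54]]' 1
python3 - <<'E'
from h import *; import pickle
st=manip.get_state();im=viewer.get_image("wrist"); im["state"]=st; pickle.dump(im,open("w5.pkl","wb"))
W=wcloud(im);hsv=cv2.cvtColor(im["frame"],cv2.COLOR_BGR2HSV);H,S,V=cv2.split(hsv);Z=W[...,2]
o=(H>80)&(H<100)&(S>120)
print("z",np.percentile(Z[o],[5,50,95]).round(4))
fit=lambda q:np.linalg.lstsq(np.c_[2*q,np.ones(len(q))],(q**2).sum(1),rcond=None)[0]
mc=lambda p:cv2.minEnclosingCircle(p[:,:2].astype(np.float32))
vs,us=np.nonzero(o); print("px",us.min(),us.max(),vs.min(),vs.max())
print("disc",mc(W[o&(Z<.012)]),"collar",mc(W[o&(Z>.033)]),np.median(Z[o&(Z>.033)]))
E
python3 go.py 0.551 0.297 0.01 -60
```

```text
clock: 10.72
position: [0.4736, 0.251, 0.2002]
ee_rot: [0.002, 0.967, 0.257, 0.002]
contact_force: [0.0, 0.7, -1.6]
width: 0.0855
z [nan nan nan]
px 10 556 0 419
disc ((0.5578868389129639, 0.3630780279636383), 0.13093340396881104) collar ((0.510343074798584, 0.3768818974494934), 0.19037340581417084) 0.03769301671804831
row [0.0896, -0.0023, 0.1905] [0.26, -0.17, -0.25] t 10.775 pos [0.4734 0.251  0.2003] tooly -60.25 q [ 0.36  0.24  1.64 -0.    1.26  1.41] F [-1.2  0.4 -0.2] w 0.0856
```

```bash
python3 - <<'E'
from h import *; import pickle
im=pickle.load(open("w5.pkl","rb"))
W=wcloud(im);hsv=cv2.cvtColor(im["frame"],cv2.COLOR_BGR2HSV);H,S,V=cv2.split(hsv);Z=W[...,2]
o=((H>80)&(H<100)&(S>120)&np.isfinite(Z)&(Z>0)).astype(np.uint8)
n,l,s,c=cv2.connectedComponentsWithStats(cv2.morphologyEx(o,cv2.MORPH_OPEN,np.ones((3,3))));i=1+s[1:,4].argmax();o=l==i;print(s[i])
mc=lambda p:cv2.minEnclosingCircle(p[:,:2].astype(np.float32))
print("disc",mc(W[o&(Z<.012)]),np.median(Z[o&(Z<.012)]),"collar",mc(W[o&(Z>.033)]),np.median(Z[o&(Z>.033)]))
E
```

```text
[  211    42   128   125 12143]
disc ((0.5505366325378418, 0.2990051507949829), 0.06739254295825958) 0.007419793169632538 collar ((0.5503843426704407, 0.2988284230232239), 0.01813923381268978) 0.037057090329571885
```

```bash
python3 -m crank '[[0.045,-0.002,0.04,0.2,-0.2,0],[0.09,-0.0042,0.09,0.2,-0.2,0],[0.09,-0.0042,0.13,0.2,-0.2,0],[0.09,-0.0042,0.165,0.2,-0.2,0],[0.09,-0.0042,0.184,0.2,-0.2,0],[0.09,-0.0042,0.1895,0.2,-0.2,0],[0.09,-0.0042,0.1895,0.2,-0.2,0]]'
python3 go.py 0.5504 0.2989 0.0105 -60.25
python3 -m crank '[[0,0,0,0,0,0],[0,0,0,0,0,0],[0,0,0,0,0,0],[0,0,0,0,0,0],[0,0,0,0,0,0]]' 0 50
python3 go.py 0.5504 0.2989 0.0105 -60.25
```

```text
clock: 11.65
position: [0.5509, 0.2987, 0.0114]
ee_rot: [0.001, 0.967, 0.256, 0.0]
contact_force: [-0.2, 1.1, 1.2]
width: 0.0854
row [-0.0003, -0.0005, 0.0009] [0.06, -0.0, -0.05] t 11.65 pos [0.5509 0.2987 0.0114] tooly -60.3 q [ 0.39  0.54  1.68 -0.    0.93  1.44] F [-0.2  1.1  1.2] w 0.0854
clock: 12.28
position: [0.5513, 0.299, 0.0126]
ee_rot: [0.0, 0.967, 0.256, 0.001]
contact_force: [-1.4, -0.4, 6.2]
width: 0.035
row [-0.0008, -0.0004, 0.0021] [0.07, -0.09, -0.04] t 12.275 pos [0.5513 0.299  0.0126] tooly -60.29 q [ 0.39  0.54  1.68 -0.    0.93  1.44] F [-1.4 -0.4  6.2] w 0.035
```

```bash
python3 -m crank '[[0,0,-0.015,0,0,0],[0,0,-0.05,0,0,0],[0,0,-0.1,0,0,0],[0,0,-0.15,0,0,0],[0,0,-0.195,0,0,0],[0,0,-0.2,0,0,0],[0,0,-0.2,0,0,0]]'
cat > lid.py <<'E'
from h import *
st=manip.get_state();im=viewer.get_image("wrist"); im["state"]=st
W=wcloud(im);H,S,V=cv2.split(cv2.cvtColor(im["frame"],cv2.COLOR_BGR2HSV))
T=rot(st["ee_rot"]).inv().apply((W-st["position"]).reshape(-1,3)).reshape(W.shape)
o=(H>80)&(H<100)&(S>120)&np.isfinite(T[...,2])&(abs(T[...,0])<.08)&(abs(T[...,1])<.08)&(T[...,2]>-.1)&(T[...,2]<.05)
d=T[o&(T[...,2]>-.005)]; print(len(d),"disc z",np.median(d[:,2]),"x",d[:,0].min(),d[:,0].max(),"y",d[:,1].min(),d[:,1].max())
A=np.linalg.lstsq(np.c_[d[:,:2],np.ones(len(d))],d[:,2],rcond=None)[0]; print("slope deg",np.degrees(A[:2]),A[2])
r=np.hypot(d[:,0],d[:,1]);a=np.arctan2(d[:,1],d[:,0]);e=[]
for k in np.linspace(-1,1,25):
    m=abs(a-k)<.04
    if m.sum()>3: e.append(d[m][r[m].argmax(),:2])
e=np.array(e);s=np.linalg.lstsq(np.c_[2*e,np.ones(len(e))],(e**2).sum(1),rcond=None)[0];print("centre tool",s[:2],"R",np.sqrt(s[2]+s[:2]@s[:2]),len(e))
c=T[o&(T[...,2]<-.015)]; print("collar top",len(c),c.min(0),c.max(0))
cv2.imwrite("pics/lid.png",im["frame"])
E
python3 lid.py; python3 go.py 0.5743 -0.0266 0.21 -60.25
```

```text
clock: 13.15
position: [0.5504, 0.2988, 0.2124]
ee_rot: [0.0, 0.967, 0.256, 0.001]
contact_force: [0.2, -0.2, -1.5]
width: 0.0349
32213 disc z 0.005250585310131688 x -0.057761000635560826 0.06567952194204975 y -0.06654068149782788 0.06610107345901063
slope deg [0.27529035 0.01426343] 0.005033464701440011
centre tool [-0.00015868 -0.00029005] R 0.06599066347854667 25
collar top 4002 [-0.01852396 -0.06328799 -0.09936921] [ 0.01933346  0.05353396 -0.01500281]
row [-0.1399, 0.2946, 0.0016] [0.05, 0.08, -0.04] t 13.2 pos [0.5499 0.2986 0.2111] tooly -60.29 q [ 0.39  0.36  1.42 -0.    1.36  1.44] F [-0.3 -0.4 -2.3] w 0.0347
```

View pics/lid.png

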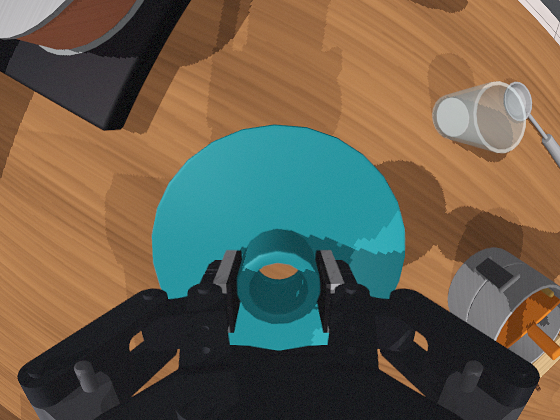

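The lid is held level by its collar and centred on the tool to within 0.3 mm; the bore is visible at (279,270). Moving it over the post.

```bash
python3 -m crank '[[-0.015,0.03,0,0,0.1,0],[-0.035,0.075,0,0,0.1,0],[-0.058,0.12,0,0,0.1,0],[-0.08,0.165,0,0,0.1,0],[-0.1,0.21,0,0,0.1,0],[-0.12,0.25,0,0,0.1,0],[-0.135,0.283,0,0,0.1,0],[-0.14,0.2945,0,0,0.1,0],[-0.14,0.2945,0,0,0.1,0],[-0.14,0.2945,0,0,0.1,0]]'
python3 go.py 0.5743 -0.0266 0.132 -60.25
python3 - <<'E'
from h import *
f=viewer.get_image("wrist")["frame"][200:330,190:370]
g=viewer.get_image("scene")["frame"][110:270,180:350]
o=np.hstack([cv2.resize(f,(400,300)),cv2.resize(g,(320,300))]);cv2.imwrite("pics/w6.png",o)
E
```

```text
clock: 14.45
position: [0.5738, -0.0253, 0.2109]
ee_rot: [-0.0, 0.966, 0.257, -0.0]
contact_force: [-0.9, 0.1, -1.6]
width: 0.0348
row [-0.0002, 0.0014, 0.0789] [-0.05, 0.02, 0.01] t 14.45 pos [ 0.5738 -0.0253  0.2109] tooly -60.24 q [-0.17  0.29  1.54  0.    1.32  0.89] F [-0.9  0.1 -1.6] w 0.0348
```

View pics/w6.png

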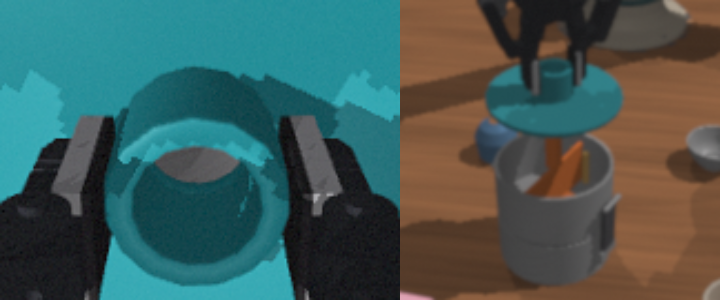

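```bash
python3 -m crank '[[-0.0002,0.0014,0.003,0,0,0],[-0.0002,0.0014,0.012,0,0,0],[-0.0002,0.0014,0.02,0,0,0],[-0.0002,0.0014,0.025,0,0,0],[-0.0002,0.0014,0.029,0,0,0],[-0.0002,0.0014,0.033,0,0,0],[-0.0002,0.0014,0.037,0,0,0],[-0.0002,0.0014,0.041,0,0,0]]'
python3 go.py 0.5743 -0.0266 0.133 -60.25
```

```text
clock: 15.55
position: [0.5746, -0.0266, 0.1702]
ee_rot: [0.0, 0.966, 0.257, 0.0]
contact_force: [0.5, -1.0, -2.0]
width: 0.0351
row [-0.0003, -0.0001, 0.0372] [0.01, -0.02, 0.05] t 15.55 pos [ 0.5746 -0.0266  0.1702] tooly -60.2 q [-0.17  0.32  1.6   0.    1.22  0.88] F [ 0.5 -1.  -2. ] w 0.0351
```

Lid bottom is at about 0.159, below the post top (0.172), with no force, so the post is in the bore.

```bash
python3 -m crank '[[-0.0003,0,0.005,0,0,0],[-0.0003,0,0.011,0,0,0],[-0.0003,0,0.017,0,0,0],[-0.0003,0,0.023,0,0,0],[-0.0003,0,0.028,0,0,0],[-0.0003,0,0.032,0,0,0],[-0.0003,0,0.034,0,0,0],[-0.0003,0,0.034,0,0,0]]'
python3 -m crank '[[0,0,0.001,0,0,0],[0,0,0.002,0,0,0],[0,0,0.002,0,0,0]]'
python3 go.py 0.5743 -0.0266 0.133 -60.25
```

```text
clock: 16.55
position: [0.5743, -0.0268, 0.1362]
ee_rot: [0.0, 0.966, 0.257, 0.0]
contact_force: [-0.4, -0.5, -1.7]
width: 0.0346
clock: 16.92
position: [0.5745, -0.0268, 0.1346]
ee_rot: [0.0, 0.966, 0.257, 0.0]
contact_force: [-0.7, -0.7, 0.7]
width: 0.0348
row [-0.0001, -0.0002, 0.0016] [0.03, -0.04, 0.05] t 16.925 pos [ 0.5745 -0.0268  0.1346] tooly -60.2 q [-0.17  0.34  1.66  0.    1.14  0.88] F [-0.7 -0.7  0.7] w 0.0348
```

```bash
python3 -m crank '[[0,0,0.0008,0,0,0],[0,0,0.0012,0,0,0],[0,0,0.0012,0,0,0]]'
python3 -m crank '[[0,0,0,0,0,0],[0,0,0,0,0,0],[0,0,0,0,0,0],[0,0,0,0,0,0],[0,0,0,0,0,0]]' 1
python3 -m crank '[[0,0,-0.01,0,0,0],[0,0,-0.04,0,0,0],[0,0,-0.09,0,0,0],[-0.04,0,-0.12,0,0,0],[-0.1,0,-0.13,0,0,0],[-0.1,0,-0.13,0,0,0],[-0.1,0,-0.13,0,0,0]]'
python3 - <<'E'
from h import *; import pickle
st=manip.get_state();im=viewer.get_image("wrist"); im["state"]=st
g=viewer.get_image("scene");sd=viewer.get_image("side")
o=np.zeros((420,780,3),np.uint8);o[:300,:400]=cv2.resize(im["frame"][0:210,140:420],(400,300));o[:210,400:]=cv2.resize(g["frame"][130:270,180:370],(380,210));o[210:,400:]=cv2.resize(sd["frame"][150:290,200:390],(380,210))
cv2.imwrite("pics/end.png",o)
W=wcloud(im);H,S,V=cv2.split(cv2.cvtColor(im["frame"],cv2.COLOR_BGR2HSV));Z=W[...,2];nr=np.hypot(W[...,0]-.574,W[...,1]+.027)
t=(H>80)&(H<100)&(S>120)&(nr<.09)
d=W[t&(Z>.115)&(Z<.135)];A=np.linalg.lstsq(np.c_[d[:,:2],np.ones(len(d))],d[:,2],rcond=None)[0];print("disc",np.median(d[:,2]),"slope",np.degrees(A[:2]),cv2.minEnclosingCircle(d[:,:2].astype(np.float32)))
c=W[t&(Z>.15)&(Z<.165)];print("collar top",np.median(c[:,2]),cv2.minEnclosingCircle(c[:,:2].astype(np.float32)))
p=W[(H>4)&(H<16)&(S>170)&(nr<.05)&(Z>.167)];print("post top",p.mean(0),len(p)); print(st["clock"],st["position"],st["contact_force"])
E
```

```text
clock: 17.3
position: [0.5745, -0.0267, 0.1346]
ee_rot: [0.0, 0.966, 0.257, 0.001]
contact_force: [-2.8, -0.6, 6.6]
width: 0.0353
clock: 17.92
position: [0.5745, -0.0268, 0.1345]
ee_rot: [0.0, 0.966, 0.257, 0.001]
contact_force: [0.8, 0.0, -0.7]
width: 0.0853
clock: 18.8
position: [0.488, -0.0764, 0.265]
ee_rot: [0.001, 0.966, 0.257, 0.002]
contact_force: [1.1, -0.1, -0.2]
width: 0.0854
disc 0.1294106542843415 slope [-0.02455181  0.0157631 ] ((0.5736221671104431, -0.026739999651908875), 0.06660081446170807)
collar top 0.159104252312671 ((0.5735337138175964, -0.02669733203947544), 0.01814417913556099)
post top [ 0.57428909 -0.02710281  0.17277791] 344
18.8 [ 0.48804613 -0.07643189  0.2650376 ] [ 1.07465937 -0.06482037 -0.19401144]
```

View pics/end.png

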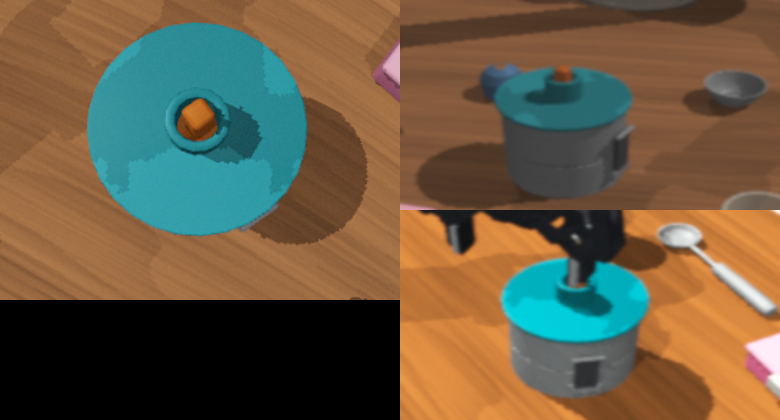

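The lid lies flat on the rim and the post shows inside the collar at (198,118); the arm is clear.

```bash
python3 -c "
from rig import job; print(job.sign_off())"
```

```text
the job is handed in; nothing more can be done
None
```

The orange divider is in the tiffin's slot and the teal lid lies flat on the rim with the post up through its bore. I handed the job in at about 19 s on the robot's clock; no verdict came back.

- **Divider:** I gripped it by the post, lined it up with the guides using the wrist camera, lowered it in small steps and let go at about 5 N of floor contact. The check after release put the post top at 0.1728 m (0.172 expected) and the panel direction at -24.0°, matching the slot. It was centred within about 1 mm.
- **Lid:** I held it by the collar, lowered it over the post without contact and let go at about 7 N on the rim. The last check put its top at 0.129 m (0.128 expected), with tilt below 0.03° and centring within 1 mm. The post stood about 14 mm above the collar.
- **Bystanders:** No contact showed, and the forces I read stayed under about 8 N. I did not measure the tumbler, snack box or bowl again at the end.
- **Disagreements:** The fixed cameras differed by 3 to 8 mm in x, so I worked from the wrist camera. Its depth reads about 1 mm high.

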